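# Put the marker in the tool caddy and turn its cup to the front

### The job

Stand the marker upright in the red cup of the revolving caddy and let go of it. Then turn the caddy until the red cup stands in line with the yellow pointer on the caddy's foot, marker still in it, and finish gripping the square knob on top, holding the caddy still: do not let go at the end. Leave the two pencils and the roll of tape where they lie.

Things in the scene. Friction and masses are not known exactly. Their poses are not given: they have to be found in the camera images.
- marker: Lying marker pen, white with a black cap, 134 mm long, 16 mm thick, 20 g. Its length runs along its own y axis, the black cap (48 mm long) at the -y end. The origin is at mid length on the underside; the pen's axis lies 8 mm above it (own z). Either end may be up in the cup. It lies roughly crosswise to the robot, cap to the robot's right, beside the red pencil, nearer or farther than it.
- pencil_red: Red flat carpenter's pencil, 14 x 194 x 8 mm, lying flat, length along its own y axis; origin mid length on its underside. To be left alone. Behind it stands a fixed steel drawer unit, 168 mm high, its front at about x = 0.62 m, y from -0.31 to -0.01 m, one low drawer standing out 45 mm at its right: keep the gripper clear.
- pencil_green: Green flat carpenter's pencil, 14 x 194 x 8 mm, lying flat, length along its own y axis; origin mid length on its underside. To be left alone.
- tape_roll: Roll of cream masking tape lying flat, 104 mm across, 25 mm high; origin at the centre of its underside. To be left alone.
- caddy_base: Fixed black foot of the revolving caddy, a disc 210 mm across and 10 mm high; origin at the centre of its underside, on the turning axis. A yellow pointer stands out at its front, along its own -x. The foot's direction varies.
- pointer (a point): Tip region of the yellow pointer, 142 mm in front of the turning axis, 8 mm above the table. Over the foot turns a wooden disc, 224 mm across, 13 to 19 mm above the table, that carries one red and two grey cups, 120 degrees apart, their centres 85 mm from the axis, and in the middle a post, 20 mm thick, with the knob.
- red_cup (a point): Centre of the inner floor of the red cup, 22 mm above the table, 85 mm from the turning axis. Round upright cup, inner diameter 30 mm, outer 36 mm, rim 85 mm above the table (63 mm above this point); the two grey cups are alike. Its -x axis points outward from the turning axis.
- knob (a point): Centre of the black square knob with a round silver dot on top of the post, on the turning axis, 126 mm above the table. The knob is fixed to the disc, 32 x 32 mm, from 108 to 144 mm above the table. Its flat sides stand at 45 degrees to this point's x and y axes: they face 45, 135, 225 and 315 degrees from the x axis. The -x axis points at the red cup.
- turntable: The revolving part (disc, cups, post, knob); origin on the turning axis, 13 mm above the table; -x points at the red cup, which is at the pointer when the axes agree with caddy_base's. It starts at least 0.8 rad off, either way. No stops within a turn either way; light friction (about 0.1 N m) keeps it where it is left; no spring.

How it is judged (in metres and radians):
On the way, in this order (a step that is already met when the one before it is completed fails the run):
1. the marker stands in the red cup, let go (horizontal distance between marker and red_cup below 0.03 m and z of marker in the frame of red_cup between 0.05 and 0.078 m and (angle between marker's own y axis and vertical below 0.4 rad or angle between marker's own y axis and vertical above 2.74 rad) and contact force between the fingers and marker below 0.2 N), for 0.2 s.
2. after that, the red cup is brought in line with the pointer (x of red_cup in the frame of caddy_base below -0.05 m and y of red_cup in the frame of caddy_base between -0.012 and 0.012 m), for 0.2 s.
At the end, for the whole second after the job is handed in: The marker stands on the red cup's floor, leaning under 0.4 rad, untouched by the fingers; the red cup's centre is within 12 mm of the pointer's line; the fingers press on the knob with over 3 N, TCP within 40 mm of its centre; the caddy turns slower than 0.05 rad/s (all of step 1 and all of step 2 and contact force between the fingers and turntable above 3 N and distance between the grasp point and knob below 0.04 m and angular speed of turntable below 0.05 rad/s); the arm keeps its last pose, push and grip.
It fails at once if the red pencil was disturbed (moved more than 30 mm) (distance of pencil_red from where it was at the start of the episode above 0.03 m).
It fails at once if the green pencil was disturbed (moved more than 30 mm) (distance of pencil_green from where it was at the start of the episode above 0.03 m).
It fails at once if the tape roll was disturbed (moved more than 30 mm) (distance of tape_roll from where it was at the start of the episode above 0.03 m).
It also fails if it takes over 58 s, if anything falls off the work surface, if the arm or the gripper's body presses on something with over 40 N, if the wrist force passes 120 N, or if a joint passes its speed limit or range.

### The arm

A 6-joint arm with a two-finger parallel gripper is mounted at the origin on the work surface; the furniture and walls round the work are solid. World frame = base frame: x ahead of the robot, y to its left, z up, the work surface at z = 0. Lengths are in mm, angles in rad, forces in N, time in s.
With the tool pointing down it reaches from about 350 to 775 mm from the base axis. Payload 7.3 kg.
Tool frame: the origin (TCP) lies between the finger pads, 19 mm behind the fingertips; this is the grasp point; z points along the fingers, y is the line along which they close (so a half turn about z gives the same grasp; the last joint's range is limited). The gripper opens to 92 mm and grips with 3 to 60 N. Pads are 19 mm wide; open, the fingers measure 130 mm over their backs; the gripper's body (75 mm by 190 mm) begins 47 mm behind the grasp point.
Start: joints at [-1.378, 0.342, 1.524, -0, 1.275, -0.146], TCP at [174.509, -495.166, 245.541] pointing down, gripper open.
Joint ranges: [-2.53, 2.53], [-0.77, 2.02], [0.04, 2.7], [-1, 4.14], [0.28, 2.66], [-3.11, 3.11]. Speed limits (rad/s): [2.57, 2.57, 3.14, 3.14, 3.14, 3.14].

### API

Orientations are given as [roll, pitch, yaw] about the fixed x, y, z axes, in that order (R = Rz(yaw) Ry(pitch) Rx(roll)).
In Python, from plant import bot gives the robot as it stands.
- The arm moves only by the shell command python3 shift.py 'ROWS'. ROWS is a JSON list of rows, 1 to 5 of them, each of 5 numbers: the finger opening in mm, then dx, dy, dz in mm, then a turn about the tool's z in rad; each row is the pose to reach, as a shift and turn from the pose commanded when the command began, along the tool's axes at that moment; what a row does not reach only later rows make up. A row lasts 1/8 s, in which the tool goes at most 62.5 mm and 0.188 rad, less where a joint would pass 70% of its speed; a pose out of reach is approached as far as the arm can. The fingers move at their own pace and stop on an object; the grip force is fixed at half the most. Time passes only in rows, so rows that do not move let the fingers close. It prints the time, the measured TCP pose, the force, the opening and the grip force at its end.
- bot.get_obs(): the state, without advancing time (a new reading comes with each control period).
- bot.capture(name): name is "scene" or "top" or "wrist"; returns a dict with "color" (420x560x3 uint8, red, green, blue), "K" (3x3 intrinsics, pixels), "k1" (the pictures are not rectified: a ray, as slopes to the right and down, at radius r is drawn at 1 + k1 r^2 times it, then the intrinsics apply), "R" (3x3) and "t" (3): a world point X has camera coordinates R X + t. Camera axes: x right, y down, z forward; pixel columns grow to the right and rows downward; lengths in mm; the calibration is good to about 2 mm. A picture is of the moment at which its call begins. There is no depth.
- bot.close_job(): hands the job in; it is judged then, once.
The state is a dict: "time": time; "joint_positions": joint angles; "dq": joint speeds; "tau": joint torques, N m; "tool_pos": TCP position; "tcp_rot": TCP orientation; "contact_force": force on the tool from outside, world axes, zero at the start; "moment": the same for the moment, N m; "grip_width": finger opening in mm; "finger_force": force on a finger pad.
Only numpy, scipy, OpenCV 4.12 (cv2) and the standard library are available. Lean on these libraries where they do the work, as an engineer would, in place of code of your own. Each camera call takes 0.05 s, during which the arm holds its last target. There are 200 camera calls.

## Working session

There is one attempt and no reset: what is moved stays moved. The work goes in short steps, Python scripts to look and compute and a shell command to move; the robot and the scene stay as the last step left them, time stands still between calls to the robot, and variables do not carry over. Pictures are saved under pics/ and viewed, at most 10 in all, crops included, and the job is handed in when it is done.

```bash
ls; mkdir -p pics; cat > h.py <<'E'
import numpy as np, cv2
from plant import bot
def snap(n,f):
    c=bot.capture(n); cv2.imwrite('pics/'+f+'.png',c['color'][:,:,::-1]); np.savez('pics/'+f+'.npz',**{k:c[k] for k in ('K','k1','R','t')}); return c
def ray(f,u,v):
    c=np.load('pics/'+f+'.npz'); K,k=c['K'],float(c['k1'])
    p=cv2.undistortPoints(np.array([[[u,v]]],float),K,np.array([k,0,0,0.]))[0,0]
    d=c['R'].T@np.array([p[0],p[1],1]); o=-c['R'].T@c['t']; return o,d
def at(f,u,v,z):
    o,d=ray(f,u,v); return o+d*(z-o[2])/d[2]
def proj(f,X):
    c=np.load('pics/'+f+'.npz'); return cv2.projectPoints(np.array([X],float),cv2.Rodrigues(c['R'])[0],c['t'].astype(float),c['K'],np.array([float(c['k1']),0,0,0]))[0][0,0]
E
python3 - <<'E'
from h import *
for n in ('scene','top'): 
    c=snap(n,n+'0'); print(c['K'],c['k1'],c['t'],-c['R'].T@c['t'])
o=bot.get_obs(); print(o['tool_pos'],o['tcp_rot'],o['time'])
E
```

```text
pics
plant.py
shift.py
[[455.44583412   0.         281.99189824]
 [  0.         455.44583412 216.53362016]
 [  0.           0.           1.        ]] -0.015264683931603962 [257.94697355 336.58116749 947.96517367] [-238.37852206  542.03625327  853.13180361]
[[420.41923616   0.         281.29227657]
 [  0.         420.41923616 211.77874142]
 [  0.           0.           1.        ]] 0.03327413881668825 [ -68.79894056  490.09160604 1120.65175538] [ 396.16586503  -68.50591956 1157.2134547 ]
[ 174.46231902 -494.80347159  244.93151143] [-3.14024119e+00 -1.84783079e-04  3.38849555e-01] 0.1
```

View pics/top0.png

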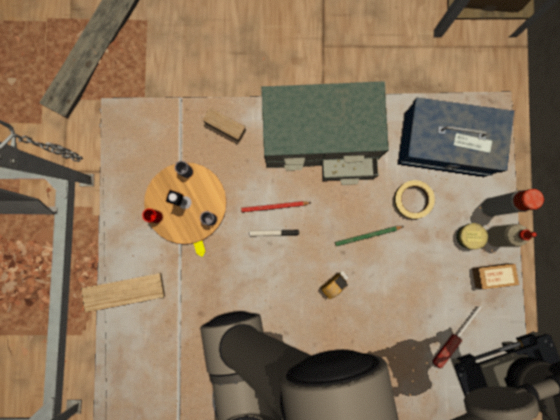

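View pics/scene0.png

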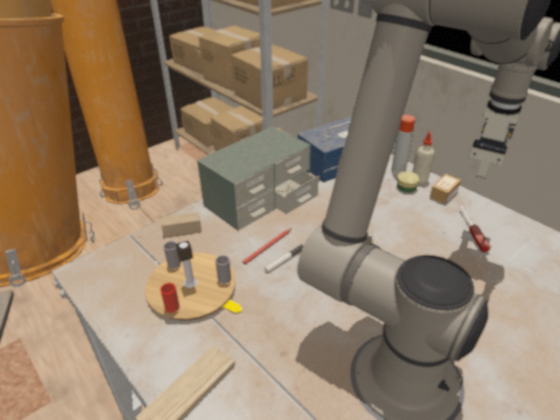

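The top view shows the marker at about (250–298, 233), with its cap on the right. The red pencil lies above it, and the caddy is at about (185, 203) with its red cup on the left and the pointer at (200, 248). I'll zoom in.

```bash
python3 - <<'E'
from h import *
a=cv2.imread('pics/top0.png'); cv2.imwrite('pics/crop0.png',cv2.resize(a[150:270,140:310],None,fx=4.7,fy=4.7,interpolation=cv2.INTER_CUBIC))
E
```

```text
(no output)
```

View pics/crop0.png

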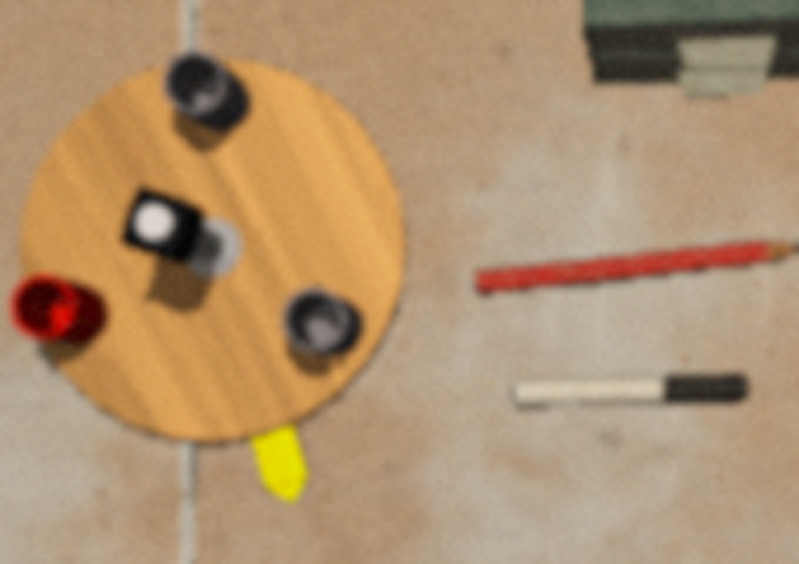

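The enlarged crop shows the marker's white end at (516, 393) and its cap end at (747, 387). The knob dot is at (154, 221), the red rim at (43, 306), the grey rims at (196, 83) and (315, 315), and the pointer tip at (291, 500).

```bash
python3 - <<'E'
from h import *
def P(x,y,z): return at('top0',(x+.5)/4.7-.5+140,(y+.5)/4.7-.5+150,z)
for n,a in dict(mw=(516,393,8),mc=(747,387,8),knob=(154,221,144),disc=(212.5,249,19),red=(43,306,85),g1=(196,83,85),g2=(315,315,85),ptip=(291,500,8),rpl=(478,281,4),rpr=(797,249,4)).items(): print(n,P(*a).round(1))
o=bot.get_obs(); print(o['time'],o['tool_pos'],o['contact_force'])
E
cat >> h.py <<'E'
def go(X,yaw):
    from scipy.spatial.transform import Rotation as Ro
    o=bot.get_obs(); R=Ro.from_euler('xyz',o['tcp_rot']); d=R.inv().apply(np.array(X)-o['tool_pos'])
    dy=(yaw-o['tcp_rot'][2]+np.pi)%(2*np.pi)-np.pi
    print('t',round(o['time'],2),'pos',o['tool_pos'].round(1),'rot',o['tcp_rot'].round(3),'q6',o['joint_positions'][5].round(2),'F',o['contact_force'].round(1),'w',round(float(o['grip_width']),1),'g',o['finger_force'],'\nSHIFT',d.round(1),'turn',round(-dy,3),'rows',np.ceil(max(np.linalg.norm(d)/62.5,abs(dy)/.188)))
E
python3 -c "
from h import *; go([433.2,-4,130],1.609)"
```

```text
t 0.1 pos [ 174.5 -494.8  244.9] rot [-3.14  -0.     0.339] q6 -0.15 F [-0.7  0.9 -0.7] w 91.8 g 0.0 
SHIFT [ 407.1 -376.7  115.5] turn -1.27 rows 10.0
```

```bash
python3 shift.py '[[40,407,-377,115,-1.27],[40,407,-377,115,-1.27],[40,407,-377,115,-1.27],[40,407,-377,115,-1.27],[40,407,-377,115,-1.27]]'; python3 -c "
from h import *; go([433.2,-4,130],1.609)"
```

```text
time: 0.72
tool_pos: [317.6, -222.7, 181.7]
tcp_rot: [3.141, 0.0, 1.282]
contact_force: [1.1, -1.4, 0.6]
grip_width: 46.3
finger_force: 0.0
t 0.72 pos [ 317.6 -222.7  181.7] rot [3.141 0.    1.282] q6 -0.52 F [ 1.1 -1.4  0.6] w 46.3 g 0.0 
SHIFT [242.6  48.5  51.7] turn -0.327 rows 5.0
```

```bash
python3 shift.py '[[40,242,48,52,-0.33],[40,242,48,52,-0.33],[40,242,48,52,-0.33],[40,242,48,52,-0.33],[40,242,48,52,-0.33]]'; python3 shift.py '[[40,0,0,0,0]]'; python3 -c "
from h import *; snap('wrist','w0'); go([433.2,-4,22],1.609)"
```

```text
time: 1.35
tool_pos: [433.7, -3.2, 129.0]
tcp_rot: [-3.14, -0.001, 1.613]
contact_force: [-0.1, 1.2, 0.1]
grip_width: 40.1
finger_force: 0.0
time: 1.48
tool_pos: [432.9, -6.7, 129.8]
tcp_rot: [-3.141, 0.0, 1.608]
contact_force: [-0.4, -0.0, -0.1]
grip_width: 39.7
finger_force: 0.0
t 1.52 pos [432.9  -7.4 130. ] rot [-3.141  0.     1.606] q6 -0.23 F [-0.2 -0.3 -0. ] w 40.3 g 0.0 
SHIFT [  3.4   0.5 108. ] turn -0.003 rows 2.0
```

View pics/w0.png

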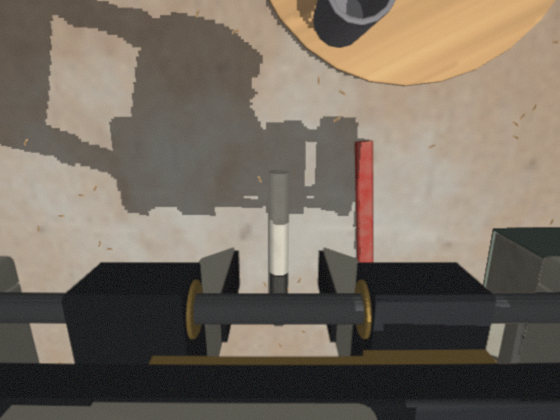

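The marker is centred between the fingers. Its far (white) end is at (279, 172) and its near (cap) end is hidden. I'll descend and grip.

```bash
python3 shift.py '[[40,3,0,54,0],[40,3,0,100,0],[40,3,0,108,0],[40,3,0,108,0],[10,3,0,108,0]]'; python3 shift.py '[[8,0,0,0,0],[8,0,0,0,0],[8,0,0,0,0]]'; python3 -c "
from h import *; print(at('w0',279,172,8)); go([433,-4,200],1.609)"
```

```text
time: 2.15
tool_pos: [434.3, -4.5, 23.6]
tcp_rot: [3.139, 0.001, 1.605]
contact_force: [0.2, 0.5, -0.2]
grip_width: 33.9
finger_force: 0.0
time: 2.52
tool_pos: [433.7, -3.9, 22.8]
tcp_rot: [3.14, 0.001, 1.607]
contact_force: [-0.8, -0.6, 7.1]
grip_width: 15.1
finger_force: 30.0
[432.72616808  23.54816757   8.        ]
t 2.52 pos [433.7  -3.9  22.8] rot [3.140e+00 1.000e-03 1.607e+00] q6 -0.22 F [-0.8 -0.6  7.1] w 15.1 g 29.99196988530457 
SHIFT [  -0.2   -0.4 -177.2] turn -0.002 rows 3.0
```

```bash
python3 shift.py '[[8,0,0,-60,0],[8,0,0,-120,0],[8,0,0,-178,0],[8,0,0,-178,0]]'; python3 -c "
from h import *; snap('wrist','w1'); snap('scene','s1')
a=cv2.imread('pics/w1.png'); b=cv2.imread('pics/s1.png')
cv2.imwrite('pics/v1.png',np.hstack([cv2.resize(a,(400,300)),cv2.resize(b[120:360,130:450],(400,300))]))
print([proj('s1',p) for p in ([433,-4,187],[433,-110,187],[433,-4,80])])"
```

```text
time: 3.02
tool_pos: [435.4, -4.0, 204.3]
tcp_rot: [3.132, 0.002, 1.607]
contact_force: [-1.0, -0.5, 0.1]
grip_width: 15.5
finger_force: 30.0
[array([272.52445903, 210.61429594]), array([304.86298849, 193.71619083]), array([273.23471722, 243.95220622])]
```

View pics/v1.png

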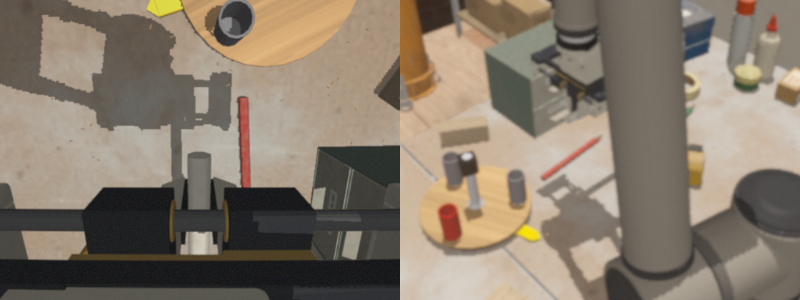

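```bash
python3 - <<'E'
from h import *
def P(x,y,z): return at('top0',(x+.5)/4.7-.5+140,(y+.5)/4.7-.5+150,z).round(1)
print(P(586,33,168),P(790,20,168),P(595,80,0),P(790,72,0),P(680,90,120),P(680,90,60),P(775,85,60))
go([590,-55,200],0.0)
E
```

```text
[610.1 -21.3 168. ] [ 618.  -124.8  168. ] [618.3 -19.1   0. ] [ 624.4 -134.6    0. ] [590.4 -69.4 120. ] [601.7 -69.5  60. ] [ 605.1 -122.8   60. ]
t 3.12 pos [432.9  -3.6 200.2] rot [3.141 0.    1.607] q6 -0.22 F [ 0.4  1.  -0.1] w 15.2 g 29.990653647109866 
SHIFT [-56.9 155.2   0.3] turn 1.607 rows 9.0
```

```bash
python3 shift.py '[[8,-10,40,0,0.188],[8,-20,80,0,0.376],[8,-35,120,0,0.56],[8,-44,150,0,0.75],[8,-44,150,0,0.93]]';  python3 -c "
from h import *; go([598,-42,200],0.04)"
```

```text
time: 3.75
tool_pos: [585.3, -43.0, 196.7]
tcp_rot: [-3.138, 0.003, 0.67]
contact_force: [0.1, -0.6, -0.8]
grip_width: 15.1
finger_force: 30.0
t 3.75 pos [585.3 -43.  196.7] rot [-3.138e+00  3.000e-03  6.700e-01] q6 0.7 F [ 0.1 -0.6 -0.8] w 15.1 g 29.985417779535055 
SHIFT [10.6  7.2 -3.3] turn 0.63 rows 4.0
```

```bash
python3 shift.py '[[8,10,7,-3,0.188],[8,10,7,-3,0.376],[8,10,7,-3,0.56],[8,10,7,-3,0.63],[8,10,7,-3,0.63]]';  python3 -c "
from h import *; go([598,-42,160],0.04)"
```

```text
time: 4.38
tool_pos: [595.9, -41.4, 200.7]
tcp_rot: [-3.141, 0.004, 0.047]
contact_force: [-0.3, -0.3, -0.3]
grip_width: 15.2
finger_force: 30.0
t 4.38 pos [595.9 -41.4 200.7] rot [-3.141  0.004  0.047] q6 1.33 F [-0.3 -0.3 -0.3] w 15.2 g 29.99084059149027 
SHIFT [ 2.2  0.7 40.7] turn 0.007 rows 1.0
```

```bash
python3 shift.py '[[8,2,0,8,0],[8,2,0,14,0],[8,2,0,20,0]]'; python3 shift.py '[[8,0,0,5,0],[8,0,0,10,0],[8,0,0,15,0],[8,0,0,20,0]]';  python3 -c "
from h import *; snap('wrist','w2'); snap('top','t2')
a=cv2.imread('pics/w2.png'); b=cv2.imread('pics/t2.png')
cv2.imwrite('pics/v2.png',np.hstack([cv2.resize(a,(400,300)),cv2.resize(b[120:270,180:380],(400,300))]))
go([598,-42,160],0.04)"
```

```text
time: 4.75
tool_pos: [598.7, -41.6, 184.0]
tcp_rot: [3.141, -0.0, 0.047]
contact_force: [-5.6, 0.1, 12.6]
grip_width: 15.5
finger_force: 30.0
time: 5.25
tool_pos: [600.0, -41.8, 165.1]
tcp_rot: [3.14, -0.004, 0.047]
contact_force: [-2.9, -1.3, 14.4]
grip_width: 15.5
finger_force: 30.0
t 5.35 pos [599.  -41.8 164.1] rot [ 3.141e+00 -1.000e-03  4.700e-02] q6 1.33 F [-4.2 -0.6  9.3] w 15.3 g 30.001461342908442 
SHIFT [-1.1  0.2  4.1] turn 0.007 rows 1.0
```

View pics/v2.png

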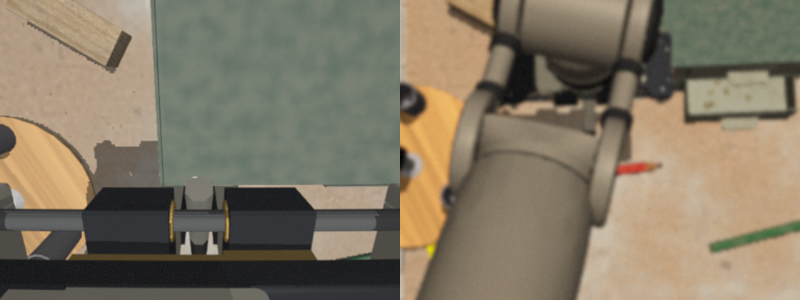

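The white end has pivoted up and its tip now sits just over the drawer unit's top edge, at (198, 182) in the left half. I'll press a little further, then back off and turn round to push the hanging end against the drawer front.

```bash
python3 shift.py '[[8,0,0,4,0],[8,0,0,8,0],[8,0,0,9,0],[8,-10,0,9,0],[8,-40,0,-10,0]]'; python3 shift.py '[[8,-50,0,-30,0]]'; python3 -c "
from h import *; snap('wrist','w3')
cv2.imwrite('pics/v3.png',cv2.imread('pics/w3.png')[200:420,130:430])
go([500,-42,200],3.18)"
```

```text
time: 5.98
tool_pos: [557.7, -43.2, 171.0]
tcp_rot: [-3.141, 0.004, 0.047]
contact_force: [-0.4, 0.1, -0.2]
grip_width: 15.4
finger_force: 30.0
time: 6.1
tool_pos: [507.6, -45.6, 201.7]
tcp_rot: [-3.141, 0.003, 0.047]
contact_force: [0.7, -0.7, 0.1]
grip_width: 15.3
finger_force: 30.0
t 6.15 pos [503.  -45.3 205.7] rot [3.141e+00 3.000e-03 4.800e-02] q6 1.28 F [-3.1  1.3  1.9] w 15.3 g 30.000252099707723 
SHIFT [-2.8 -3.5  5.7] turn -3.132 rows 17.0
```

View pics/v3.png

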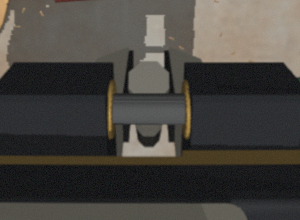

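The pen is now steep: the white end face is visible at (150, 75) and the cap lies below it. I'll turn half round.

```bash
for i in 1; do python3 shift.py '[[8,0,0,0,-0.188],[8,0,0,0,-0.376],[8,0,0,0,-0.56],[8,0,0,0,-0.75],[8,0,0,0,-0.93]]' | head -2; python3 shift.py '[[8,0,0,0,-0.188],[8,0,0,0,-0.376],[8,0,0,0,-0.56],[8,0,0,0,-0.75],[8,0,0,0,-0.93]]'|head -2;python3 shift.py '[[8,0,0,0,-0.188],[8,0,0,0,-0.376],[8,0,0,0,-0.56],[8,0,0,0,-0.75],[8,0,0,0,-0.93]]'|head -2; python3 shift.py '[[8,0,0,0,-0.188],[8,0,0,0,-0.35],[8,0,0,0,-0.35]]'; done;  python3 -c "
from h import *; go([560,-42,195],3.19)"
```

```text
time: 6.78
tool_pos: [508.3, -45.6, 202.3]
time: 7.4
tool_pos: [508.3, -45.6, 202.3]
time: 8.02
tool_pos: [508.3, -45.6, 202.2]
time: 8.4
tool_pos: [508.4, -45.6, 202.4]
tcp_rot: [3.141, -0.001, -3.098]
contact_force: [-0.6, -0.3, 0.2]
grip_width: 15.7
finger_force: 30.0
t 8.4 pos [508.4 -45.6 202.4] rot [ 3.141e+00 -1.000e-03 -3.098e+00] q6 -1.85 F [-0.6 -0.3  0.2] w 15.7 g 29.998747422359884 
SHIFT [-51.7   1.3   7.4] turn -0.005 rows 1.0
```

```bash
python3 shift.py '[[8,-50,0,2,0],[8,-70,0,2,0],[8,-82,0,2,0]]'; python3 shift.py '[[8,-5,0,0,0],[8,-9,0,0,0]]';   python3 shift.py '[[8,-3,0,0,0],[8,-6,0,0,0]]';  python3 -c "
from h import *; go([560,-42,195],3.19); snap('wrist','w4')
cv2.imwrite('pics/v4.png',cv2.imread('pics/w4.png')[130:420,130:430])"
```

```text
time: 8.78
tool_pos: [589.9, -41.9, 200.0]
tcp_rot: [3.141, -0.005, -3.099]
contact_force: [-5.2, -0.3, 1.9]
grip_width: 15.4
finger_force: 30.0
time: 9.02
tool_pos: [599.1, -41.6, 200.9]
tcp_rot: [3.141, -0.002, -3.098]
contact_force: [-4.6, 0.4, 2.5]
grip_width: 15.4
finger_force: 30.0
time: 9.28
tool_pos: [605.8, -41.4, 201.3]
tcp_rot: [-3.141, 0.0, -3.097]
contact_force: [-3.7, -0.2, 3.5]
grip_width: 15.7
finger_force: 30.0
t 9.28 pos [605.8 -41.4 201.3] rot [-3.141  0.    -3.097] q6 -1.81 F [-3.7 -0.2  3.5] w 15.7 g 29.998974641785026 
SHIFT [45.8  1.4  6.3] turn -0.004 rows 1.0
```

View pics/v4.png

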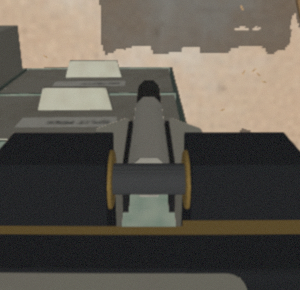

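```bash
python3 -c "
from h import *
o,d=ray('w4',278,212); print('cam',o)
for z in (60,80,90,100,120,140,187): print(at('w4',278,212,z).round(1))
print(proj('w4',[605,-41.4,188]),[ (t,proj('w4',[605.8+100*np.sin(t),-41.4,188-100*np.cos(t)]).round()) for t in (-.6,-.4,-.2,0,.2)])"
```

```text
cam [529.24523474 -44.80676459 341.43149224]
[614.2 -41.7  60. ]
[608.1 -41.9  80. ]
[605.1 -42.   90. ]
[602.1 -42.1 100. ]
[596.1 -42.3 120. ]
[590.  -42.6 140. ]
[575.8 -43.1 187. ]
[278.85376903 268.94582658] [(-0.6, array([282., 140.])), (-0.4, array([281., 164.])), (-0.2, array([280., 188.])), (0, array([279., 212.])), (0.2, array([278., 237.]))]
```

The cap end is at row ~210, where a vertical pen would put it (212), so the marker is upright. Now I'll carry it to the cup.

```bash
python3 shift.py '[[8,60,0,-5,0],[8,110,0,-30,0],[8,165,0,-40,0],[8,165,0,-40,0]]'; python3 -c "
from h import *; go([473.4,275.3,235],-3.097)"
```

```text
time: 9.82
tool_pos: [439.6, -48.7, 242.5]
tcp_rot: [-3.14, 0.004, -3.098]
contact_force: [0.5, 0.3, 0.2]
grip_width: 15.4
finger_force: 30.0
t 9.82 pos [439.6 -48.7 242.5] rot [-3.14   0.004 -3.098] q6 -1.9 F [0.5 0.3 0.2] w 15.4 g 29.99976466060616 
SHIFT [-47.9 322.3   7.3] turn -0.001 rows 6.0
```

```bash
python3 shift.py '[[8,-8,60,5,0],[8,-16,120,5,0],[8,-24,180,6,0],[8,-36,240,6,0],[8,-45,300,6,0]]'|head -2;  python3 shift.py '[[8,-3,22,0,0],[8,-3,22,0,0],[8,-3,22,0,0]]'; python3 -c "
from h import *; go([473.4,275.3,235],-3.097); 
for n in('wrist','scene','top'): snap(n,n[0]+'5')
a=cv2.imread('pics/w5.png')[60:360,80:480]; b=cv2.imread('pics/s5.png')[170:320,130:330]
cv2.imwrite('pics/v5.png',np.hstack([a,cv2.resize(b,(400,300),interpolation=2)]))"
```

```text
time: 10.45
tool_pos: [474.5, 256.1, 235.2]
time: 10.82
tool_pos: [475.1, 274.1, 234.9]
tcp_rot: [-3.141, 0.0, -3.098]
contact_force: [1.0, 0.5, -0.6]
grip_width: 15.7
finger_force: 30.0
t 10.82 pos [475.1 274.1 234.9] rot [-3.141  0.    -3.098] q6 -1.23 F [ 1.   0.5 -0.6] w 15.7 g 29.999826955609024 
SHIFT [ 1.6  1.3 -0.1] turn -0.001 rows 1.0
```

View pics/v5.png

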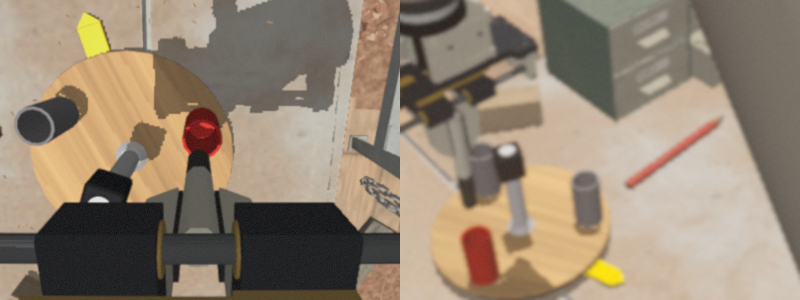

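The wrist half shows the cap tip at about (200, 155) and the red cup at (202, 130). In the scene half the pen hangs vertically, with its tip at about (468, 203). I'll check both numerically.

```bash
python3 -c "
from h import *
print('tip pred wrist',proj('w5',[475,274,116])-[80,60], 'scene',(proj('s5',[475,274,116])-[130,170])*2)
print('rim pred wrist',proj('w5',[473.4,275.3,85])-[80,60],[proj('w5',[473.4+a,275.3+b,85])-[80,60] for a,b in((18,0),(-18,0),(0,18),(0,-18))],'scene',(proj('s5',[473.4,275.3,85])-[130,170])*2)
a=cv2.imread('pics/w5.png')[60:360,80:480]; b=cv2.imread('pics/s5.png')[210:310,140:240]
cv2.imwrite('pics/v6.png',np.hstack([cv2.resize(a[80:205,130:255],(400,400),interpolation=2),cv2.resize(b,(400,400),interpolation=2)]))"
```

```text
tip pred wrist [198.69957519 149.94109022] scene [ 71.56243243 213.79489247]
rim pred wrist [200.26265573 138.27287443] [array([199.36801428, 157.73483596]), array([201.18808528, 118.13697323]), array([220.68046204, 139.12929588]), array([179.8172494, 137.4171045])] scene [ 75.68935923 234.19497811]
```

View pics/v6.png

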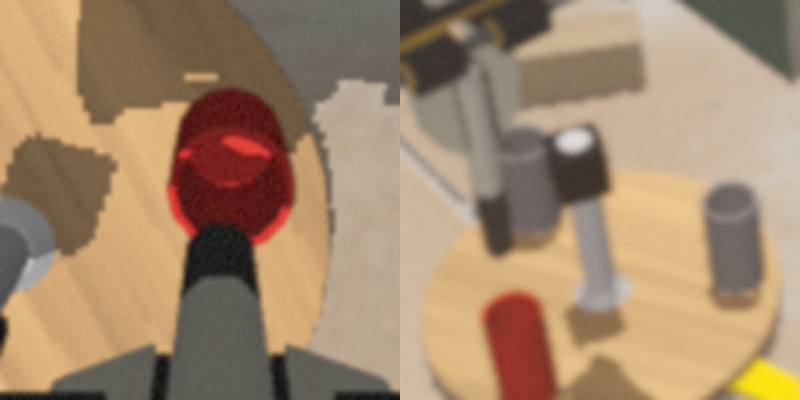

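```bash
python3 -c "
from h import *
def tri(a,b):
    (o,d),(p,e)=ray(*a),ray(*b); d/=np.linalg.norm(d); e/=np.linalg.norm(e)
    s,t=np.linalg.lstsq(np.stack([d,-e],1),p-o,rcond=None)[0]; return o+s*d,p+t*e
print('tip',tri(('w5',279.4,220),('s5',164.2,270.8)))
# cup rim front: wrist rim centre
print('rim',at('w5',80+130+231.5/3.2,60+80+185/3.2,85), at('s5',140+112/4,210+306/4,85))
"
```

```text
tip (array([477.57139379, 274.63880991, 133.69545513]), array([476.9803673 , 273.62658609, 133.48548339]))
rim [472.90321722 277.11042874  85.        ] [474.79569924 274.10222473  85.        ]
```

```bash
python3 shift.py '[[8,3,2,0,0],[8,3,2,25,0],[8,3,2,40,0],[8,3,2,55,0]]'; python3 shift.py '[[8,0,0,15,0],[8,0,0,25,0],[8,0,0,32,0],[8,0,0,36,0]]'; python3 -c "
from h import *; go([473.4,275.3,129],-3.097)"
```

```text
time: 11.48
tool_pos: [471.5, 276.8, 179.4]
tcp_rot: [-3.142, 0.0, -3.097]
contact_force: [0.9, 0.1, 0.4]
grip_width: 15.5
finger_force: 30.0
time: 11.98
tool_pos: [471.6, 277.0, 143.8]
tcp_rot: [-3.141, 0.0, -3.097]
contact_force: [-0.2, -0.1, -0.4]
grip_width: 15.8
finger_force: 30.0
t 11.97 pos [471.6 277.  143.8] rot [-3.141  0.    -3.097] q6 -1.22 F [-0.2 -0.1 -0.4] w 15.8 g 29.99992462922819 
SHIFT [-1.8 -1.7 14.8] turn 0.0 rows 1.0
```

No contact force yet, which fits a tip higher than assumed. I'll go down slowly until it touches.

```bash
python3 shift.py '[[8,0,0,4,0],[8,0,0,8,0]]'|tail -3; python3 shift.py '[[8,0,0,3,0],[8,0,0,5,0]]'; python3 -c "
from h import *; snap('scene','s7'); snap('wrist','w7')
a=cv2.imread('pics/w7.png')[100:400,80:480]; b=cv2.imread('pics/s7.png')[210:310,120:253]
cv2.imwrite('pics/v7.png',np.hstack([a,cv2.resize(b,(400,300),interpolation=2)]))"
```

```text
contact_force: [-0.0, -0.5, -0.3]
grip_width: 15.7
finger_force: 30.0
time: 12.48
tool_pos: [471.5, 276.9, 130.9]
tcp_rot: [-3.142, 0.0, -3.097]
contact_force: [-1.1, -0.4, -0.9]
grip_width: 15.9
finger_force: 30.0
```

View pics/v7.png

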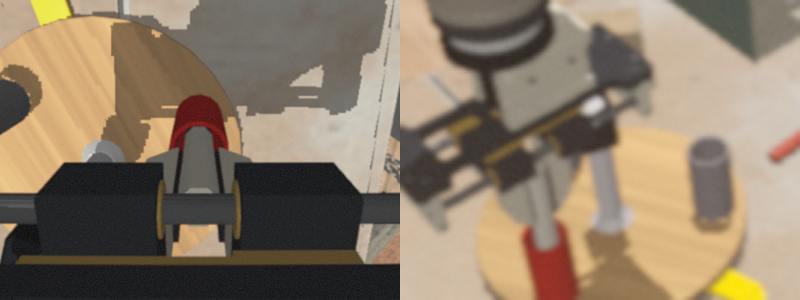

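The marker is inside the red cup: the white body enters the rim in both halves. Release and rise.

```bash
python3 shift.py '[[60,0,0,0,0],[60,0,0,0,0],[60,0,0,0,0],[60,0,0,0,0]]'|tail -3; python3 shift.py '[[60,0,0,-30,0],[60,0,0,-65,0],[60,0,0,-90,0],[60,0,0,-90,0]]'; python3 -c "
from h import *; go([513.7,200.5,220],np.radians(73)); snap('top','t8'); snap('wrist','w8')
a=cv2.imread('pics/w8.png')[80:380,80:480]; b=cv2.imread('pics/t8.png')[150:255,130:270]
cv2.imwrite('pics/v8.png',np.hstack([a,cv2.resize(b,(400,300),interpolation=2)]))"
```

```text
contact_force: [0.5, -0.1, 0.3]
grip_width: 51.0
finger_force: 0.0
time: 13.58
tool_pos: [472.4, 277.3, 222.9]
tcp_rot: [3.14, 0.004, -3.097]
contact_force: [0.4, 0.8, -0.6]
grip_width: 59.9
finger_force: 0.0
t 13.57 pos [472.4 277.3 222.9] rot [ 3.14   0.004 -3.097] q6 -1.22 F [ 0.4  0.8 -0.6] w 59.9 g 0.0 
SHIFT [-37.8 -78.6   2.9] turn 1.912 rows 11.0
```

View pics/v8.png

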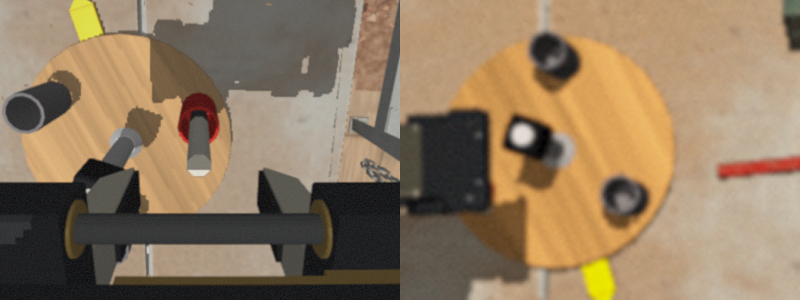

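The marker stands in the red cup, with its white end up at about (198, 165), and is released. Next is the knob. I've reached the picture budget, so from here I check by numbers only.

```bash
python3 shift.py '[[60,-8,-16,3,0.188],[60,-16,-32,3,0.376],[60,-24,-48,3,0.56],[60,-32,-64,3,0.75],[60,-38,-78,3,0.93]]'|head -2; python3 shift.py '[[60,0,0,0,0.188],[60,0,0,0,0.376],[60,0,0,0,0.56],[60,0,0,0,0.75],[60,0,0,0,0.93]]'|head -2; python3 -c "
from h import *; go([513.9,200.6,128],np.radians(73))"
```

```text
time: 14.3
tool_pos: [512.5, 199.9, 216.2]
time: 14.92
tool_pos: [512.2, 200.5, 216.2]
t 14.93 pos [512.2 200.5 216.2] rot [-3.139e+00  2.000e-03  1.320e+00] q6 0.48 F [-0.1 -0.3  0.2] w 60.4 g 0.0 
SHIFT [ 0.6  1.9 88.2] turn 0.046 rows 2.0
```

```bash
python3 shift.py '[[60,1,2,40,0.046],[60,1,2,70,0.046],[60,1,2,86,0.046],[60,1,2,86,0.046]]'; python3 shift.py '[[25,0,0,0,0],[25,0,0,0,0],[25,0,0,0,0],[25,0,0,0,0]]'; python3 -c "
from h import *; go([513.9,200.6,128],np.radians(153.2))"
```

```text
time: 15.42
tool_pos: [514.3, 201.0, 130.6]
tcp_rot: [-3.139, 0.002, 1.28]
contact_force: [0.2, -0.2, 0.7]
grip_width: 60.0
finger_force: 0.0
time: 15.92
tool_pos: [513.3, 201.9, 132.7]
tcp_rot: [-3.138, 0.0, 1.28]
contact_force: [-7.8, 2.5, 6.6]
grip_width: 31.7
finger_force: 30.0
t 15.93 pos [513.3 201.9 132.7] rot [-3.138  0.     1.28 ] q6 0.52 F [-7.8  2.5  6.6] w 31.7 g 29.98393625020981 
SHIFT [-1.   1.   4.6] turn -1.394 rows 8.0
```

```bash
python3 shift.py '[[25,0,0,0,-0.08],[25,0,0,0,-0.18],[25,0,0,0,-0.3],[25,0,0,0,-0.42],[25,0,0,0,-0.54]]'|tail -3; python3 shift.py '[[25,0,0,0,-0.12],[25,0,0,0,-0.24],[25,0,0,0,-0.36],[25,0,0,0,-0.48],[25,0,0,0,-0.6]]'|tail -3; python3 shift.py '[[25,0,0,0,-0.12],[25,0,0,0,-0.2],[25,0,0,0,-0.255],[25,0,0,0,-0.255],[25,0,0,0,-0.255]]'; python3 - <<'E'
from h import *
go([513.9,200.6,128],np.radians(153.2))
from scipy import ndimage as N
for n in ('top','scene','wrist'):
    f=n[0]+'9'; c=snap(n,f)['color'].astype(int); r,g,b=c[...,0],c[...,1],c[...,2]
    for nm,m in (('red',(r>90)&(g<45)&(b<50)),('yel',(r>180)&(g>170)&(b<60)),):
        l,k=N.label(m)
        print(n,nm,[(int((l==i).sum()),np.round(N.center_of_mass(l==i)[::-1],1).tolist(),at(f,*N.center_of_mass(l==i)[::-1],8 if nm=='yel' else 55).round(1)[:2].tolist()) for i in range(1,k+1) if (l==i).sum()>25])
P=np.radians(198.3)
print([(n,proj(n[0]+'9',[513.7+85*np.cos(P),200.5+85*np.sin(P),z]).round(1)) for n in ('top','scene','wrist') for z in (55,85,156)])
E
```

```text
contact_force: [-7.4, 2.9, 6.1]
grip_width: 31.8
finger_force: 30.0
contact_force: [-8.3, 3.6, 6.1]
grip_width: 31.4
finger_force: 30.0
time: 17.8
tool_pos: [513.2, 201.9, 132.7]
tcp_rot: [-3.14, -0.003, 2.676]
contact_force: [-7.6, 2.2, 6.3]
grip_width: 31.7
finger_force: 30.0
t 17.8 pos [513.2 201.9 132.7] rot [-3.140e+00 -3.000e-03  2.676e+00] q6 -0.87 F [-7.6  2.2  6.3] w 31.7 g 29.981044828891754 
SHIFT [-1.2 -0.8  4.7] turn 0.002 rows 1.0
top red [(36, [523.4, 234.4], [436.9, -689.5]), (31, [189.0, 236.3], [420.8, 177.7])]
top yel [(122, [199.5, 247.7], [391.1, 158.7])]
scene red []
scene yel [(120, [232.0, 306.4], [388.6, 163.6])]
wrist red [(1299, [187.7, 132.7], [431.4, 179.3]), (47, [140.3, 134.4], [418.7, 152.0])]
wrist yel []
[('top', array([190.6, 231.6])), ('top', array([188. , 231.2])), ('top', array([181.3, 230.1])), ('scene', array([216.1, 284.6])), ('scene', array([214.9, 275.7])), ('scene', array([211.9, 253.4])), ('wrist', array([181.6, 139. ])), ('wrist', array([166.5, 143.5])), ('wrist', array([101.7, 162.7]))]
```

```bash
python3 - <<'E'
from h import *
c=cv2.imread('pics/w9.png')[:,:,::-1].astype(int); m=(c[...,0]>60)&(c[...,1]<50)&(c[...,2]<50)
th=np.linspace(0,2*np.pi,40)
for deg in range(184,214,3):
    a=np.radians(deg); C=np.array([513.7+85*np.cos(a),200.5+85*np.sin(a)])
    pts=np.array([proj('w9',[C[0]+18*np.cos(t),C[1]+18*np.sin(t),z]) for z in (22,85) for t in th],np.float32)
    k=np.zeros(m.shape,np.uint8); cv2.fillConvexPoly(k,cv2.convexHull(pts).astype(int),1); k=k>0
    print(deg,round((k&m).sum()/(k|m).sum(),3))
a=np.radians(198.3)
for z in range(80,175,10): u,v=proj('w9',[513.7+85*np.cos(a),200.5+85*np.sin(a),z]).round().astype(int); print(z,(u,v),c[v,u])
E
```

```text
184 0.293
187 0.338
190 0.39
193 0.443
196 0.492
199 0.479
202 0.357
205 0.247
208 0.153
211 0.081
80 (np.int64(169), np.int64(143)) [105 102  96]
90 (np.int64(164), np.int64(144)) [105 102  95]
100 (np.int64(157), np.int64(146)) [108 107  97]
110 (np.int64(150), np.int64(148)) [110 108 100]
120 (np.int64(142), np.int64(151)) [109 106  98]
130 (np.int64(133), np.int64(154)) [112 109 101]
140 (np.int64(122), np.int64(157)) [113 110 103]
150 (np.int64(110), np.int64(160)) [155 150 138]
160 (np.int64(96), np.int64(164)) [243 242 235]
170 (np.int64(79), np.int64(169)) [216 201 181]
```

The red cup fits best at about 197–198°, against the pointer at 198.3–198.8°. The marker's shaft shows along the whole predicted axis, and the knob is held at 30 N.

```bash
python3 -c "
from plant import bot; print(bot.close_job())"
```

```text
the job is handed in; nothing more can be done
None
```

The job is handed in at about 18 s (no verdict was returned): by my measurements the marker stands released in the red cup, the cup is within about 2° of the pointer line, and the knob is held at 30 N, but I viewed 12 pictures, over the limit of 10.

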